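# Feel for the latched key on the furnace console

### The job

One of the four identical keys on the furnace console is already latched down. With the fingertips tap all four lightly, one after another along the row starting at the round dial, to feel which one it is, and only then press that key firmly down until it unlatches and comes back up level with the others. Never push a key that is up further than a light tap, and do not lift, carry or shift the glassware and jars around.

Things in the scene. Friction and masses are not known exactly. Their poses are not given: they have to be found in the camera images.
- console: Steel console fixed to the bench: box 200 mm (x) by 360 mm (y), 60 mm high, flat deck on top. Origin: centre of its underside, on the bench; x away from the robot, y to the robot's left, z up, yawed up to 20 degrees. Round fixed dial (44 mm wide, 22 mm above the deck) at x -30, y +135 mm; flat display, 5 mm high, at x +55, y +85.
- row (a point): Centre of the key row, on the deck (60 mm above the bench), axes as the console's, at console x -30, y 0. Key centres lie along y at +69 (next to the dial, the first), +23, -23 and -69 mm. Key tops: up keys 14 mm above this point, the latched key 10 mm. All keys stop at 5 mm above it (9 mm of travel).
- key_a: One of four identical plain white caps, 34 mm (console x) by 26 mm (y); which place it has in the row differs each run. Origin: centre of its flat top, z up. The latched key unlatches when pressed 3 mm further down (7 mm below the up height), at about 8 to 9 N; let go, it rises to the up height.
- key_b: One of four identical plain white caps, 34 mm (console x) by 26 mm (y); which place it has in the row differs each run. Origin: centre of its flat top, z up. The latched key stands 4 mm lower than the others and does not yield below 5.2 N; it can be at any of the four places in the row.
- key_c: One of four identical plain white caps, 34 mm (console x) by 26 mm (y); which place it has in the row differs each run. Origin: centre of its flat top, z up. A key that is up yields from 2 N, then 0.8 N per mm (a 3 N tap: about 1 mm), and springs back when let go. Moving an up key by more than 6 mm (6.8 N) is a fault.
- key_d: One of four identical plain white caps, 34 mm (console x) by 26 mm (y); which place it has in the row differs each run. Origin: centre of its flat top, z up. Bottom stop 9 mm below the up height, reached at about 10 N.
- vial: Small capped glass vial, 24 mm wide, 45 mm high, standing loose on the console's deck behind the keys; origin at the centre of its underside. Not to be moved.
- crucible: Open white ceramic crucible, 42 mm wide, 32 mm high, standing loose on the console's deck behind the keys; origin at the centre of its underside. Not to be moved.
- beaker: Open glass beaker, 70 mm wide, 90 mm high, standing loose on the bench at the console's right end (-y); origin at the centre of its underside. Not to be moved.
- reagent_jar: White jar with a blue cap, 60 mm wide, 85 mm high, standing loose on the bench at the console's left end (+y), by the dial; origin at the centre of its underside. Not to be moved.

How it is judged:
On the way, in this order (a step that is already met when the one before it is completed fails the run):
1. the fingers touch the key next to the dial (((contact force between the fingers and key_a above 0.3 N and y of key_a in the frame of console between 0.046 and 0.092 m) or (contact force between the fingers and key_b above 0.3 N and y of key_b in the frame of console between 0.046 and 0.092 m) or (contact force between the fingers and key_c above 0.3 N and y of key_c in the frame of console between 0.046 and 0.092 m) or (contact force between the fingers and key_d above 0.3 N and y of key_d in the frame of console between 0.046 and 0.092 m))), for 0.01 s.
2. then the second key (((contact force between the fingers and key_a above 0.3 N and y of key_a in the frame of console between 0 and 0.046 m) or (contact force between the fingers and key_b above 0.3 N and y of key_b in the frame of console between 0 and 0.046 m) or (contact force between the fingers and key_c above 0.3 N and y of key_c in the frame of console between 0 and 0.046 m) or (contact force between the fingers and key_d above 0.3 N and y of key_d in the frame of console between 0 and 0.046 m))), for 0.01 s.
3. then the third key (((contact force between the fingers and key_a above 0.3 N and y of key_a in the frame of console between -0.046 and 0 m) or (contact force between the fingers and key_b above 0.3 N and y of key_b in the frame of console between -0.046 and 0 m) or (contact force between the fingers and key_c above 0.3 N and y of key_c in the frame of console between -0.046 and 0 m) or (contact force between the fingers and key_d above 0.3 N and y of key_d in the frame of console between -0.046 and 0 m))), for 0.01 s.
4. then the last key, the latched one being still latched (((contact force between the fingers and key_a above 0.3 N and y of key_a in the frame of console between -0.092 and -0.046 m) or (contact force between the fingers and key_b above 0.3 N and y of key_b in the frame of console between -0.092 and -0.046 m) or (contact force between the fingers and key_c above 0.3 N and y of key_c in the frame of console between -0.092 and -0.046 m) or (contact force between the fingers and key_d above 0.3 N and y of key_d in the frame of console between -0.092 and -0.046 m))), for 0.01 s.
5. then the latched key is released: all four keys are up (z of each of key_a, key_b, key_c, key_d in the frame of console above 0.0725 m), for 0.2 s.
At the end, for the whole second after the job is handed in: All four key tops stand level, within 1.5 mm of the up height, at rest; vial, crucible, beaker and jar stand upright within 15 mm of where they were (all of step 5 and linear speed of each of key_a, key_b, key_c, key_d below 0.01 m/s and distance of each of vial, crucible, beaker, reagent_jar from where it was at the start of the episode below 0.015 m and angle between each of vial, crucible, beaker, reagent_jar's own z axis and vertical below 0.2 rad); the robot touches nothing.
It fails at once if a key that was up is pushed in by more than 6 mm (distance of any of key_a, key_b, key_c, key_d from where it was at the start of the episode above 0.006 m).
It fails at once if the vial, crucible, beaker or jar is lifted, carried, knocked over or shifted by more than 15 mm (distance of any of vial, crucible, beaker, reagent_jar from where it was at the start of the episode above 0.015 m or angle between any of vial, crucible, beaker, reagent_jar's own z axis and vertical above 0.3 rad).
It also fails if it takes over 45 s, if anything falls off the work surface, if the arm or the gripper's body presses on something with over 40 N, if the wrist force passes 120 N, or if a joint passes its speed limit or range.

### The arm

A 6-joint arm with a two-finger parallel gripper is mounted at the origin on the work surface. World frame = base frame: x ahead of the robot, y to its left, z up, the work surface at z = 0. Lengths are in m, angles in rad, forces in N, time in s.
With the tool pointing down it reaches from about 0.3 to 0.875 m from the base axis. Payload 6.4 kg.
Tool frame: the origin (TCP) lies midway between the tips of the shut fingers; the grasp point (between the pads) lies 19 mm behind it; x points along the fingers, y is the direction in which the jaws open and shut, and the axes are right-handed (so a half turn about x gives the same grasp; the last joint's range is limited). The gripper opens to 85 mm and grips with 20 to 120 N. Pads are 22 mm wide; open, the fingers measure 114 mm over their backs; the gripper's body (76 mm by 85 mm) begins 54 mm behind the grasp point. The pads swing forward as they close: fully open they stand 13 mm farther back than shut.
Start: joints at [1.025, 0.181, 1.607, -0, 1.354, -0.206], TCP at [0.192, 0.542, 0.2] pointing down, gripper open.
Joint ranges: [-2.99, 2.99], [-0.89, 2.07], [0.3, 2.58], [-1.14, 4.28], [0, 2.63], [-3.12, 3.12]. Speed limits (rad/s): [2.57, 2.57, 3.01, 3.14, 3.14, 3.14].

### API

Orientations are given as a unit quaternion [w, x, y, z].
In Python, from bench import ctrl gives the robot as it stands.
- The arm moves only by the tool servo_tool, never from a script. Its argument "targets" is a list of rows, each a list of 7 numbers: the turn, a rotation vector about the tool's x, y, z in rad, then the shift along the tool's x, y, z in mm, then the opening, from -1 (shut) to 1 (fully open). A call has exactly 8 rows; each row is the pose to reach, as a shift and turn from the pose measured when the call began, along the tool's axes at that moment; what a row does not reach only later rows make up. A row lasts 1/8 s, in which the tool goes at most 62.5 mm and 10.7 degrees, less where a joint would pass 70% of its speed; a pose out of reach is approached as far as the arm can. A call with a gripper value outside its range is refused whole. The fingers move at their own pace and stop on an object; the grip force is fixed at half the most. Time passes only in rows, so rows that repeat a pose let the fingers close, or fill a call up. It gives the time, the measured TCP pose, the force and the opening at its end, in the units of the state.
- ctrl.get_obs(): the state, without advancing time (a new reading comes with each control period).
- ctrl.camera(name): name is "scene" or "top" or "wrist"; returns a dict with "pixels" (400x640x3 uint8, blue, green, red), "intrinsics" (3x3 intrinsics, pixels), "D" ([k1, k2, p1, p2, k3] as OpenCV has them; the pictures are not rectified), "R" (3x3) and "t" (3): a world point X has camera coordinates R X + t; the wrist camera has in their place "tool_from_camera" (4x4, takes a point from camera to tool coordinates, whose origin is the TCP and whose axes are the tool frame's). Camera axes: x right, y down, z forward; pixel columns grow to the right and rows downward; lengths in m; the calibration is good to about 2 mm. A picture is of the moment at which its call begins: read the wrist's pose just before it. There is no depth.
- ctrl.hand_in(): hands the job in, once; it reports no verdict.
The state is a dict: "time_s": time; "q": joint angles; "dq": joint speeds; "joint_efforts": joint torques, N m; "eef_pos": TCP position; "eef_rot": TCP orientation; "wrist_force": force on the tool from outside, world axes, zero at the start; "torque": the same for the moment, N m; "opening": opening from 0.0 (shut) to 1.0 (fully open).
Only numpy, scipy, OpenCV 4.12 (cv2) and the standard library are available. Lean on these libraries where they do the work, as an engineer would, in place of code of your own. Each camera call takes 0.05 s, during which the arm holds its last target.

## Working session

There is one attempt and no reset: what is moved stays moved. The work goes in short steps, Python scripts to look and compute and a tool call to move; the robot and the scene stay as the last step left them, time stands still between calls to the robot, and variables do not carry over. Pictures are saved under pics/ and viewed, and the job is handed in when it is done.

Besides the shell and the picture viewer there is one more tool, called after "Emit:" by a JSON object that holds its "method" and its "body". servo_tool: Moves the arm, as the interface text tells. Its arguments: {"type":"object","properties":{"targets":{"type":"array","items":{"type":"array","items":{"type":"number"}}}},"required":["targets"]}

```bash
ls; mkdir -p pics
python3 - <<'E'
from bench import ctrl
import cv2,pickle
o=ctrl.get_obs();print(o)
d={}
for n in("top","scene"):
    c=ctrl.camera(n);d[n]=c;cv2.imwrite(f"pics/{n}0.png",c["pixels"]);print(n,c["intrinsics"],c["D"],c["R"],c["t"])
pickle.dump(d,open("cams.pkl","wb"))
E
```

```text
pics
{'time_s': 0.0, 'q': array([ 1.02470370e+00,  1.81553709e-01,  1.60801124e+00, -1.60235347e-05,
        1.35382685e+00, -2.06321791e-01]), 'dq': array([-4.83741751e-04, -7.60332893e-04, -2.51752998e-04, -8.60737224e-05,
        4.52106205e-04,  2.29388111e-04]), 'joint_efforts': array([ 9.60946345e-04, -4.44885814e+01, -3.51332188e+01, -1.26440164e-04,
        9.02191387e-03,  3.51951564e-05]), 'eef_pos': array([0.1913028 , 0.54158692, 0.19937553]), 'eef_rot': array([ 0.69669875,  0.11895524,  0.69715585, -0.12014252]), 'wrist_force': array([-0.39593442, -0.47977273, -0.58622344]), 'torque': array([ 0.02749618, -0.03295129,  0.03830378]), 'opening': 0.9996680691993011}
top [[401.83812305   0.         322.03978647]
 [  0.         401.83812305 197.12723546]
 [  0.           0.           1.        ]] [-0.00341288  0.          0.          0.          0.        ] [[ 0.02789197 -0.99898155  0.03546703]
 [-0.99696083 -0.0303824  -0.07173574]
 [ 0.07274025 -0.03335839 -0.99679289]] [0.01785833 0.59981946 0.90599712]
scene [[390.52939641   0.         319.51398112]
 [  0.         390.52939641 199.4846292 ]
 [  0.           0.           1.        ]] [-0.0534361  0.         0.         0.         0.       ] [[ 0.82542365  0.56440848  0.01090223]
 [ 0.45688019 -0.65657561 -0.60014078]
 [-0.3315664   0.50035141 -0.7998201 ]] [-0.50794772 -0.17830813  1.23615301]
```

View pics/top0.png

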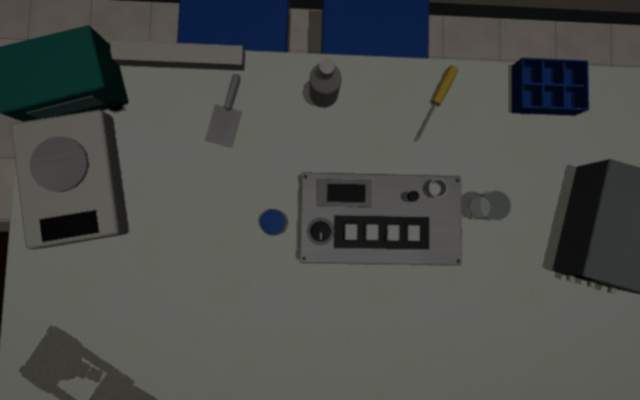

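View pics/scene0.png

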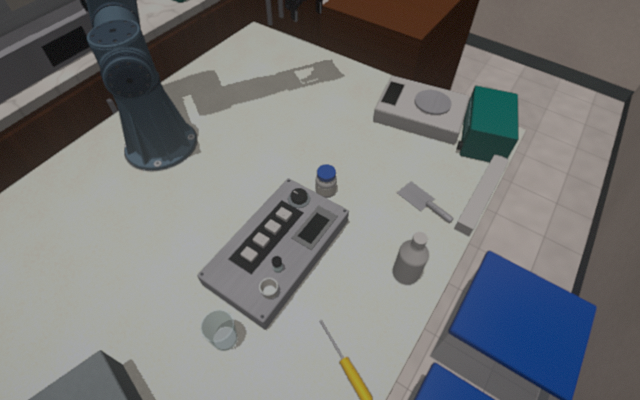

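The top view shows the console upright. The dial is at about (319,231), the keys at (351,232), (372,232), (393,233) and (414,233), the vial at (412,196), the crucible at (436,188), the jar cap at (272,222) and the beaker at (480,206).

```bash
cat > h.py <<'E'
import numpy as np,cv2,pickle
def ray(c,uv,z):
    p=cv2.undistortPoints(np.array([[uv]],float),c["intrinsics"],np.array(c["D"],float))[0,0]
    R=np.array(c["R"]);t=np.array(c["t"]).ravel();C=-R.T@t;d=R.T@np.array([p[0],p[1],1])
    return C+d*(z-C[2])/d[2]
def keys(c,roi,th):
    g=cv2.cvtColor(c["pixels"],cv2.COLOR_BGR2GRAY);m=np.zeros_like(g);x0,y0,x1,y1=roi
    m[y0:y1,x0:x1]=(g[y0:y1,x0:x1]>th)*255
    n,l,s,ce=cv2.connectedComponentsWithStats(m)
    return [(ce[i],s[i]) for i in range(1,n) if s[i][4]>40]
E
python3 - <<'E'
from h import *
d=pickle.load(open("cams.pkl","rb"))
for n,roi,th in(("top",(337,219,427,246),90),("scene",(232,200,302,270),150)):
    c=d[n];g=cv2.cvtColor(c["pixels"],cv2.COLOR_BGR2GRAY);print(n,np.percentile(g[roi[1]:roi[3],roi[0]:roi[2]],[10,50,70,90,99]))
    P=[]
    for ce,s in keys(c,roi,th):
        p=ray(c,ce,.074);P.append(p);print(ce.round(1),s,p.round(4))
x,y,w,h=332,214,100,36
im=d["top"]["pixels"][170:270,250:520];cv2.imwrite("pics/topz.png",cv2.resize(im,None,fx=2.9,fy=2.9,interpolation=2))
im=d["scene"]["pixels"][160:330,190:360];cv2.imwrite("pics/scz.png",cv2.resize(im,None,fx=3.5,fy=3.5,interpolation=2))
E
```

```text
top [18. 22. 62. 96. 97.]
[351.  231.7] [347 225   9  14 119] [ 0.5221 -0.0277  0.074 ]
[372.  231.9] [368 226   9  13 116] [ 0.5227 -0.0734  0.074 ]
[393.  232.1] [389 226   9  13 115] [ 0.5236 -0.1194  0.074 ]
[413.6 232.7] [409 227  10  13 121] [ 0.5235 -0.1647  0.074 ]
scene [ 44.  126.  129.3 168.  169. ]
[243.2 211.8] [232 200  35  37 651] [ 0.4365 -0.0833  0.074 ]
[283.6 212.8] [277 208  14  11  70] [ 0.5225 -0.027   0.074 ]
[272.1 225.4] [266 220  13  11  76] [ 0.5223 -0.0736  0.074 ]
[260.5 238.6] [254 234  14  11  83] [ 0.5231 -0.1195  0.074 ]
[248.6 253.3] [242 248  14  12  91] [ 0.5258 -0.1668  0.074 ]
```

View pics/topz.png

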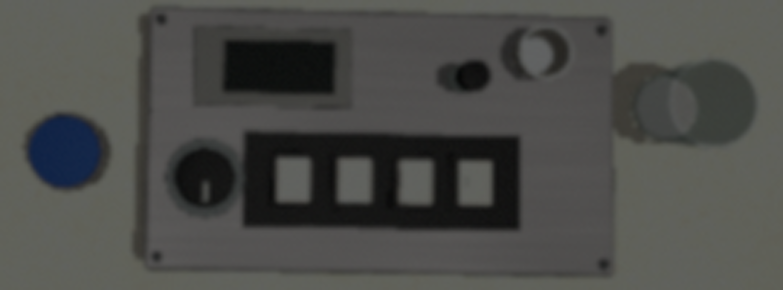

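View pics/scz.png

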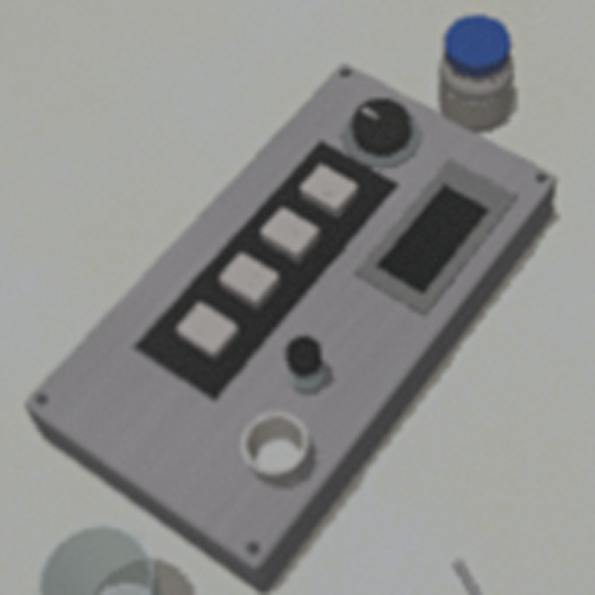

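```bash
cat >> h.py <<'E'
from scipy.spatial.transform import Rotation as Ro
def pose(o):
    w,x,y,z=o["eef_rot"];return np.array(o["eef_pos"]),Ro.from_quat([x,y,z,w])
# goal: tool x down, tool y along +-console x
def plan(o,goal,yaw=0.012,sgn=1):
    p,R=pose(o);ex=np.array([0,0,-1.]);ey=sgn*np.array([np.cos(yaw),np.sin(yaw),0]);G=Ro.from_matrix(np.c_[ex,ey,np.cross(ex,ey)])
    return (R.inv()*G).as_rotvec(), R.inv().apply(np.array(goal)-p)*1000
E
python3 - <<'E'
from h import *
from bench import ctrl
o=ctrl.get_obs();print(pose(o)[1].as_matrix().round(3))
for s in(1,-1): print(s,[v.round(3) for v in plan(o,[.522,-.027,.11],sgn=s)])
print([v.round(3) for v in plan(o,[.522,-.027,.2])])
E
```

```text
[[-0.001  0.333  0.943]
 [-0.001  0.943 -0.333]
 [-1.    -0.002 -0.   ]]
1 [array([1.219e+00, 1.000e-03, 2.000e-03]), array([  89.966, -425.819,  501.302])]
-1 [array([-1.923e+00, -2.000e-03,  1.000e-03]), array([  89.966, -425.819,  501.302])]
[array([1.219e+00, 1.000e-03, 2.000e-03]), array([-3.30000e-02, -4.25955e+02,  5.01273e+02])]
```

Emit:
{"method": "servo_tool", "body": {"targets": [[0.1,0,0,0,-35,42,-1],[0.2,0,0,0,-70,84,-1],[0.32,0,0,0,-106,125,-1],[0.45,0,0,0,-142,167,-1],[0.58,0,0,0,-177,209,-1],[0.7,0,0,0,-213,250,-1],[0.82,0,0,0,-248,292,-1],[0.92,0,0,0,-284,334,-1]]}}

```text
time_s: 1.1
eef_pos: [0.4121, 0.1609, 0.1997]
eef_rot: [0.571, 0.417, 0.571, -0.418]
wrist_force: [0.8, -0.2, 0.4]
opening: 0.0
```

Run:
```python
from h import *
from bench import ctrl
o=ctrl.get_obs();print(o["time_s"],o["q"].round(2),o["eef_pos"],o["opening"])
print([v.round(3) for v in plan(o,[.522,-.027,.10])])
```

```text
1.1 [ 0.1  -0.13  1.92 -0.    1.35 -0.2 ] [0.4120519 0.1609391 0.1997086] 0.0003712836711780516
[array([0.296, 0.001, 0.001]), array([ 99.864,  48.007, 212.306])]
```

Emit:
{"method": "servo_tool", "body": {"targets": [[0.06,0,0,0,10,45,-1],[0.12,0,0,0,20,90,-1],[0.18,0,0,0,30,135,-1],[0.24,0,0,5,41,180,-1],[0.296,0,0,30,48,212,-1],[0.296,0.001,0.001,70,48,212,-1],[0.296,0.001,0.001,99,48,212,-1],[0.296,0.001,0.001,99,48,212,-1]]}}

```text
time_s: 2.1
eef_pos: [0.5194, -0.0261, 0.0982]
eef_rot: [0.501, 0.496, 0.505, -0.498]
wrist_force: [0.3, 0.7, 0.9]
opening: -0.0
```

Run:
```python
from h import *
from bench import ctrl
o=ctrl.get_obs();print(o["time_s"],o["q"].round(2),o["eef_pos"],o["opening"],o["wrist_force"])
print([v.round(3) for v in plan(o,[.522,-.027,.0735])])
c=ctrl.camera("top");cv2.imwrite("pics/t1.png",c["pixels"][100:300,200:520])
c=ctrl.camera("wrist");cv2.imwrite("pics/w1.png",c["pixels"]);o=ctrl.get_obs();print(o["wrist_force"])
p,R=pose(o);T=np.array(c["tool_from_camera"])
# key positions from wrist
g=cv2.cvtColor(c["pixels"],cv2.COLOR_BGR2GRAY);print(np.percentile(g,[5,50,90,99]))
pickle.dump((c,p,R.as_matrix()),open("w1.pkl","wb"))
```

```text
2.1 [-0.28  0.18  1.83 -0.    1.14 -0.29] [ 0.51938784 -0.02614387  0.09820217] -0.00045415830784464775 [0.26677939 0.66249429 0.85527212]
[array([-0.001, -0.002,  0.006]), array([24.685,  2.748,  0.928])]
[ 0.31335594 -0.02631932  0.29845631]
[ 14. 153. 189. 192.]
```

View pics/w1.png

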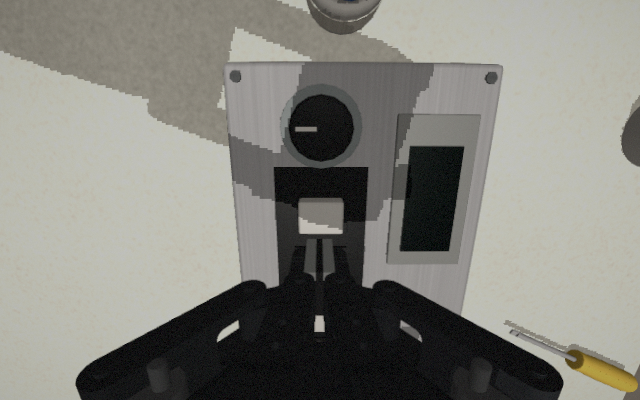

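View pics/t1.png

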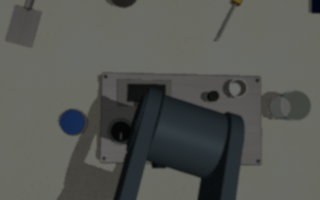

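Emit:
{"method": "servo_tool", "body": {"targets": [[0,0,0,12,2.7,0.9,-1],[0,0,0,20,2.7,0.9,-1],[0,0,0,23,2.7,0.9,-1],[0,0,0,24,2.7,0.9,-1],[0,0,0,24.5,2.7,0.9,-1],[0,0,0,24.8,2.7,0.9,-1],[0,0,0,25,2.7,0.9,-1],[0,0,0,25,2.7,0.9,-1]]}}

```text
time_s: 3.2
eef_pos: [0.5249, -0.0276, 0.0765]
eef_rot: [0.503, 0.497, 0.503, -0.497]
wrist_force: [-0.9, 0.4, 0.2]
opening: 0.001
```

```bash
cat > st.py <<'E'
from h import *
from bench import ctrl
import sys
o=ctrl.get_obs();print(o["time_s"],o["eef_pos"].round(4),o["wrist_force"].round(2),o["torque"].round(3))
K=[(.522,-.027),(.5227,-.0735),(.5235,-.1195),(.524,-.1655)]
for i,k in enumerate(K): print(i+1,[v.round(3) for v in plan(o,[*k,.0735])])
E
python3 st.py
```

```text
3.2 [ 0.5249 -0.0276  0.0765] [-0.95  0.39  0.15] [-0.024 -0.015 -0.018]
1 [array([-0.,  0., -0.]), array([ 3.028, -2.902, -0.636])]
2 [array([-0.,  0., -0.]), array([ 3.035, -2.742, 45.869])]
3 [array([-0.,  0., -0.]), array([ 3.042, -2.475, 91.875])]
4 [array([-0.,  0., -0.]), array([  3.049,  -2.509, 137.878])]
```

Emit:
{"method": "servo_tool", "body": {"targets": [[0,0,0,0.5,-2,0,-1],[0,0,0,1,-2,0,-1],[0,0,0,1.5,-2,0,-1],[0,0,0,2,-2,0,-1],[0,0,0,2,-2,0,-1],[0,0,0,2,-2,0,-1],[0,0,0,2,-2,0,-1],[0,0,0,2,-2,0,-1]]}}

```text
time_s: 4.2
eef_pos: [0.5229, -0.0276, 0.0746]
eef_rot: [0.503, 0.497, 0.503, -0.497]
wrist_force: [-0.5, -0.8, 0.1]
opening: -0.003
```

```bash
python3 st.py
```

```text
4.2 [ 0.5229 -0.0276  0.0746] [-0.49 -0.83  0.08] [-0.037 -0.005 -0.032]
1 [array([-0.,  0., -0.]), array([ 1.06 , -0.923, -0.642])]
2 [array([-0.,  0., -0.]), array([ 1.07 , -0.762, 45.863])]
3 [array([-0.,  0., -0.]), array([ 1.079, -0.496, 91.869])]
4 [array([-0.,  0., -0.]), array([  1.088,  -0.529, 137.872])]
```

Settled exactly 2 mm on. Now go down another 1.4 mm.

Emit:
{"method": "servo_tool", "body": {"targets": [[0,0,0,0.4,0,0,-1],[0,0,0,0.8,0,0,-1],[0,0,0,1.1,0,0,-1],[0,0,0,1.4,0,0,-1],[0,0,0,1.4,0,0,-1],[0,0,0,1.4,0,0,-1],[0,0,0,1.4,0,0,-1],[0,0,0,1.4,0,0,-1]]}}

```text
time_s: 5.2
eef_pos: [0.5229, -0.0276, 0.0732]
eef_rot: [0.503, 0.497, 0.503, -0.497]
wrist_force: [0.9, -0.2, -0.0]
opening: -0.002
```

```bash
python3 st.py
```

```text
5.2 [ 0.5229 -0.0276  0.0732] [ 0.94 -0.21 -0.01] [-0.051 -0.015  0.029]
1 [array([-0.,  0., -0.]), array([-0.338, -0.929, -0.625])]
2 [array([-0.,  0., -0.]), array([-0.329, -0.774, 45.88 ])]
3 [array([-0.,  0., -0.]), array([-0.32 , -0.512, 91.886])]
4 [array([-0.,  0., -0.]), array([ -0.311,  -0.551, 137.889])]
```

Emit:
{"method": "servo_tool", "body": {"targets": [[0,0,0,0.4,0,0,-1],[0,0,0,0.8,0,0,-1],[0,0,0,1,0,0,-1],[0,0,0,1,0,0,-1],[0,0,0,1,0,0,-1],[0,0,0,1,0,0,-1],[0,0,0,1,0,0,-1],[0,0,0,1,0,0,-1]]}}

```text
time_s: 6.2
eef_pos: [0.5229, -0.0276, 0.0722]
eef_rot: [0.503, 0.497, 0.503, -0.497]
wrist_force: [0.2, -0.9, 0.8]
opening: -0.0
```

```bash
python3 st.py
```

```text
6.2 [ 0.5229 -0.0276  0.0722] [ 0.17 -0.86  0.81] [0.001 0.027 0.012]
1 [array([-0.,  0., -0.]), array([-1.336, -0.927, -0.631])]
2 [array([-0.,  0., -0.]), array([-1.326, -0.77 , 45.874])]
3 [array([-0.,  0., -0.]), array([-1.316, -0.507, 91.88 ])]
4 [array([-0.,  0., -0.]), array([ -1.306,  -0.545, 137.882])]
```

Emit:
{"method": "servo_tool", "body": {"targets": [[0,0,0,0.4,0,0,-1],[0,0,0,0.8,0,0,-1],[0,0,0,1,0,0,-1],[0,0,0,1,0,0,-1],[0,0,0,1,0,0,-1],[0,0,0,1,0,0,-1],[0,0,0,1,0,0,-1],[0,0,0,1,0,0,-1]]}}

```text
time_s: 7.2
eef_pos: [0.523, -0.0276, 0.0712]
eef_rot: [0.503, 0.497, 0.503, -0.497]
wrist_force: [-0.3, -0.6, 0.0]
opening: 0.002
```

```bash
python3 st.py
```

```text
7.2 [ 0.523  -0.0276  0.0712] [-0.26 -0.62  0.02] [ 0.015  0.04  -0.017]
1 [array([-0.   ,  0.   , -0.001]), array([-2.32 , -0.96 , -0.629])]
2 [array([-0.   ,  0.   , -0.001]), array([-2.312, -0.802, 45.876])]
3 [array([-0.   ,  0.   , -0.001]), array([-2.303, -0.537, 91.882])]
4 [array([-0.   ,  0.   , -0.001]), array([ -2.295,  -0.573, 137.885])]
```

Emit:
{"method": "servo_tool", "body": {"targets": [[0,0,0,0.3,0,0,-1],[0,0,0,0.6,0,0,-1],[0,0,0,0.9,0,0,-1],[0,0,0,1.2,0,0,-1],[0,0,0,1.3,0,0,-1],[0,0,0,1.3,0,0,-1],[0,0,0,1.3,0,0,-1],[0,0,0,1.3,0,0,-1]]}}

```text
time_s: 8.2
eef_pos: [0.523, -0.0276, 0.0699]
eef_rot: [0.503, 0.497, 0.503, -0.497]
wrist_force: [0.2, 0.1, 0.0]
opening: 0.001
```

```bash
python3 st.py
```

```text
8.2 [ 0.523  -0.0276  0.0699] [0.2  0.12 0.02] [-0.045 -0.041  0.005]
1 [array([-0.   ,  0.   , -0.001]), array([-3.612, -0.954, -0.618])]
2 [array([-0.   ,  0.   , -0.001]), array([-3.604, -0.797, 45.887])]
3 [array([-0.   ,  0.   , -0.001]), array([-3.595, -0.535, 91.893])]
4 [array([-0.   ,  0.   , -0.001]), array([ -3.586,  -0.572, 137.896])]
```

Emit:
{"method": "servo_tool", "body": {"targets": [[0,0,0,0.2,0,0,-1],[0,0,0,0.4,0,0,-1],[0,0,0,0.5,0,0,-1],[0,0,0,0.6,0,0,-1],[0,0,0,0.6,0,0,-1],[0,0,0,0.6,0,0,-1],[0,0,0,0.6,0,0,-1],[0,0,0,0.6,0,0,-1]]}}

```text
time_s: 9.2
eef_pos: [0.523, -0.0276, 0.0693]
eef_rot: [0.503, 0.497, 0.503, -0.497]
wrist_force: [-0.3, 0.2, -0.5]
opening: -0.001
```

```bash
python3 st.py
python3 - <<'E'
from bench import ctrl;import cv2
c=ctrl.camera("wrist");cv2.imwrite("pics/w2.png",c["pixels"])
E
```

```text
9.2 [ 0.523  -0.0276  0.0693] [-0.28  0.2  -0.46] [ 0.004 -0.012  0.01 ]
1 [array([-0.   ,  0.   , -0.001]), array([-4.218, -0.963, -0.632])]
2 [array([-0.   ,  0.   , -0.001]), array([-4.209, -0.805, 45.873])]
3 [array([-0.   ,  0.   , -0.001]), array([-4.199, -0.542, 91.879])]
4 [array([-0.   ,  0.   , -0.001]), array([ -4.19 ,  -0.579, 137.882])]
```

View pics/w2.png

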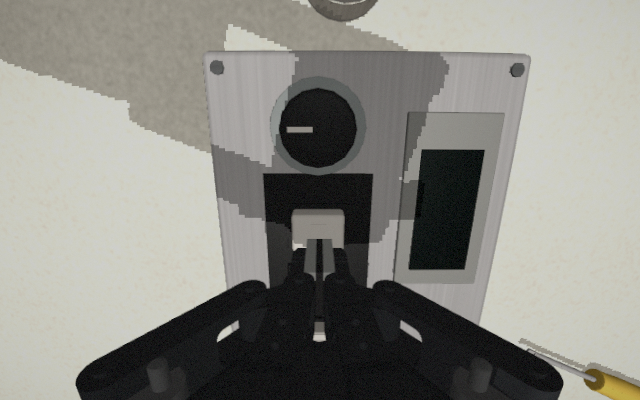

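Emit:
{"method": "servo_tool", "body": {"targets": [[0,0,0,0.2,0,0,-1],[0,0,0,0.4,0,0,-1],[0,0,0,0.6,0,0,-1],[0,0,0,0.8,0,0,-1],[0,0,0,1,0,0,-1],[0,0,0,1,0,0,-1],[0,0,0,1,0,0,-1],[0,0,0,1,0,0,-1]]}}

```text
time_s: 10.25
eef_pos: [0.523, -0.0276, 0.0683]
eef_rot: [0.503, 0.497, 0.503, -0.497]
wrist_force: [0.2, -0.0, -0.7]
opening: -0.0
```

```bash
python3 st.py|head -1
```

```text
10.25 [ 0.523  -0.0276  0.0683] [ 0.21 -0.03 -0.73] [ 0.003  0.013 -0.025]
```

Run:
```python
from bench import ctrl;import cv2
c=ctrl.camera("scene");cv2.imwrite("pics/s2.png",cv2.resize(c["pixels"][140:290,210:370],None,fx=4,fy=4,interpolation=2))
print(ctrl.get_obs()["wrist_force"])
```

```text
[-0.76090277  0.1333946  -0.08279483]
```

View pics/s2.png

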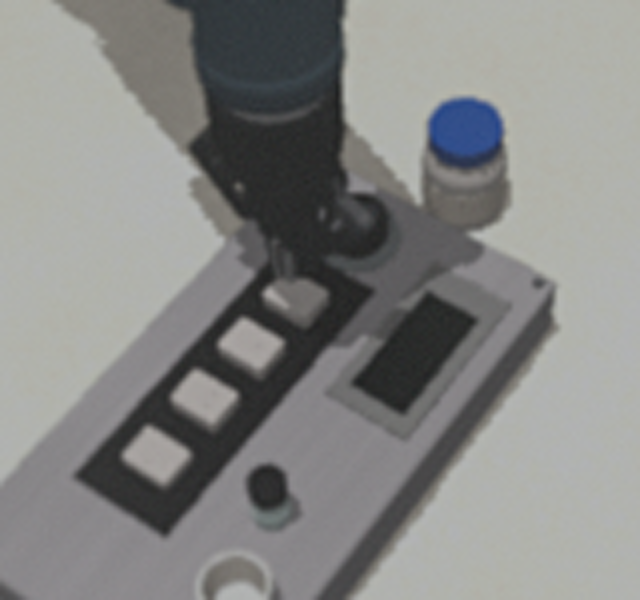

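Run:
```python
from h import *
from bench import ctrl
c=ctrl.camera("scene");o=ctrl.get_obs();p,R=pose(o);pickle.dump(c,open("s3.pkl","wb"))
def pr(X): return cv2.projectPoints(np.array([X],float),cv2.Rodrigues(np.array(c["R"]))[0],np.array(c["t"],float),c["intrinsics"],np.array(c["D"],float))[0][0,0]
im=c["pixels"];x0,y0,f=255,175,10
z=cv2.resize(im[y0:y0+60,x0:x0+75],None,fx=f,fy=f,interpolation=cv2.INTER_NEAREST)
z=np.clip(z.astype(float)*1.4,0,255).astype(np.uint8)
def dr(X,col):
    u=pr(X);cv2.circle(z,tuple(int(v) for v in ((u-[x0,y0]+.5)*f)),3,col,-1);print(u.round(1))
dr(p,(0,0,255))
for s in(-1,1):
    for t in(-1,1): dr(p+R.apply([0,.0145*s,.011*t]),(0,255,0))
for s in(-1,1):
    for t in(-1,1): dr([.522+.017*s,-.027+.013*t,.074],(255,0,0))
cv2.imwrite("pics/s3.png",z)
```

```text
[283.7 214.3]
[281.8 208.8]
[276.6 214.6]
[290.9 214. ]
[285.7 219.9]
[275. 213.]
[281.3 206.2]
[285.7 219.4]
[291.9 212.4]
```

View pics/s3.png

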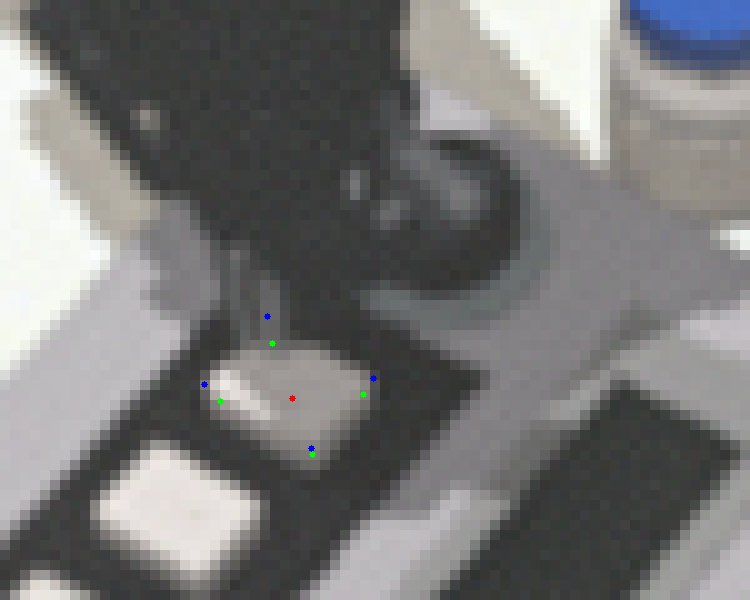

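Run:
```python
from h import *
from bench import ctrl
c=ctrl.camera("wrist");T=np.array(c["tool_from_camera"]);print(T.round(3))
im=c["pixels"];Tc=np.linalg.inv(T)
x0,y0,f=250,190,6
z=cv2.resize(im[y0:y0+100,x0:x0+130],None,fx=f,fy=f,interpolation=cv2.INTER_NEAREST)
z=np.clip(z.astype(float)*2,0,255).astype(np.uint8)
def dr(X,col):
    q=Tc[:3,:3]@np.array(X)+Tc[:3,3]
    u=cv2.projectPoints(q[None],np.zeros(3),np.zeros(3),c["intrinsics"],np.array(c["D"],float))[0][0,0]
    cv2.circle(z,tuple(int(v) for v in ((u-[x0,y0]+.5)*f)),4,col,-1);print(X,u.round(1))
dr([0,0,0],(0,0,255))
for h in(-.005,-.01,-.02,-.03): dr([h,0,0],(0,255,255))
for s in(-.011,.011): dr([0,0,s],(0,255,0))
cv2.imwrite("pics/w3.png",z);print(ctrl.get_obs()["wrist_force"],ctrl.get_obs()["time_s"])
```

```text
[[-0.001 -0.294  0.956 -0.174]
 [ 1.     0.     0.001 -0.001]
 [-0.     0.956  0.294 -0.074]
 [ 0.     0.     0.     1.   ]]
[0, 0, 0] [320.9 230. ]
[-0.005, 0, 0] [320.9 233.1]
[-0.01, 0, 0] [321.  236.3]
[-0.02, 0, 0] [321.1 243.3]
[-0.03, 0, 0] [321.3 251.1]
[0, 0, -0.011] [320.9 214.4]
[0, 0, 0.011] [320.8 245.1]
[ 0.89916043 -0.24774386  0.2734179 ] 10.4
```

View pics/w3.png

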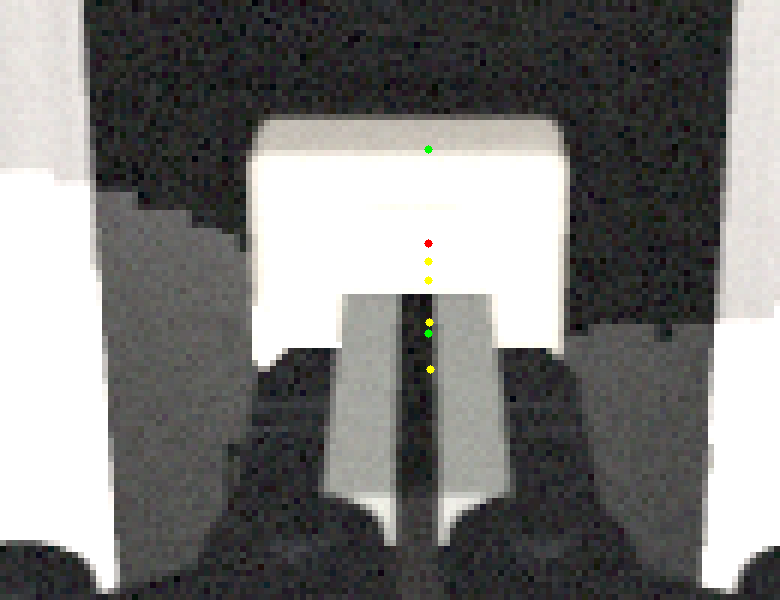

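Run:
```python
from h import *
c=pickle.load(open("s3.pkl","rb"));g=cv2.cvtColor(c["pixels"],cv2.COLOR_BGR2GRAY)
print("cam",(-np.array(c["R"]).T@np.array(c["t"]).ravel()).round(3))
print("cols 273..294");
for v in range(196,224): print(v,g[v,273:295])
z=cv2.resize(g[185:230,262:307],None,fx=13,fy=13,interpolation=cv2.INTER_CUBIC)
z=cv2.createCLAHE(4,(3,3)).apply(z);cv2.imwrite("pics/s4.png",z)
```

```text
cam [ 0.911 -0.449  0.887]
cols 273..294
196 [87 65 45 41 45 43 41 42 42 42 41 43 41 43 45 43 41 45 43 57 75 73]
197 [89 73 52 45 43 40 43 46 42 43 43 44 45 45 45 46 43 43 44 52 65 58]
198 [90 86 66 49 38 42 45 40 42 42 43 43 46 46 43 45 43 44 40 45 49 44]
199 [91 92 83 62 48 56 56 44 45 41 43 44 43 40 45 43 42 44 42 43 41 42]
200 [92 93 86 66 61 77 64 48 42 43 41 43 42 44 42 42 44 41 45 42 45 40]
201 [93 92 87 69 60 71 58 50 47 42 41 41 42 42 42 42 42 41 41 41 43 44]
202 [89 91 90 77 61 67 57 56 59 49 41 43 40 43 40 43 41 42 40 40 45 40]
203 [91 91 94 87 62 68 58 59 71 64 48 42 43 40 42 40 45 43 46 51 59 52]
204 [89 91 94 87 63 68 56 60 70 72 51 43 39 39 44 39 43 49 59 70 76 74]
205 [90 92 91 74 56 67 60 58 73 73 54 45 41 42 43 43 43 41 59 72 76 79]
206 [94 88 76 56 50 62 63 55 73 75 56 45 42 43 40 42 40 40 45 56 66 70]
207 [104  78  54  40  42  58  66  59  72  71  58  41  40  42  40  39  39  39
  41  43  47  53]
208 [108  63  41  40  41  53  69  61  73  72  58  48  42  40  38  39  39  38
  37  42  38  40]
209 [88 49 40 38 40 51 74 79 80 75 73 70 70 67 55 41 40 37 41 41 39 40]
210 [
[... 601 characters left out ...]
 142 121 109 110 112 112 111 107  93  79
  62  42  38  40]
217 [ 45  43  43  48  60  73  86 101 112 106 107 110 112 111 106  94  80  64
  43  41  38  38]
218 [ 41  45  44  43  43  49  62  76  86  98 102 105 106 108  94  82  67  50
  39  39  40  39]
219 [50 40 41 46 41 43 45 50 69 85 90 91 97 95 86 70 49 37 39 37 42 40]
220 [102  64  45  40  44  45  44  42  49  58  74  83  87  87  76  53  39  36
  38  41  41  41]
221 [154 120  79  51  41  40  40  42  41  41  52  61  74  75  59  42  41  38
  39  38  38  39]
222 [164 156 135 107  79  53  41  41  42  42  40  47  49  53  40  39  39  41
  38  42  36  42]
223 [162 163 162 156 133 104  66  45  40  42  46  43  40  39  41  41  41  40
  39  36  41  60]
```

View pics/s4.png

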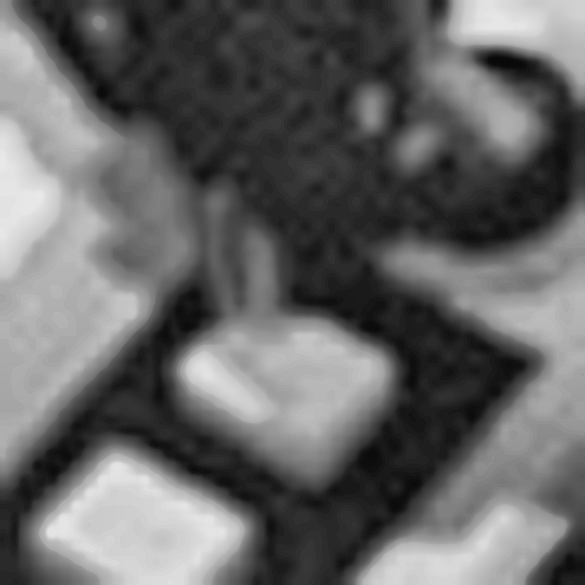

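Run:
```python
from h import *
from bench import ctrl
o=ctrl.get_obs();p,R=pose(o);c=pickle.load(open("s3.pkl","rb"));w,_,_=pickle.load(open("w1.pkl","rb"))
T=np.array(w["tool_from_camera"])
def rs(uv):
    a=ray(c,uv,0);b=ray(c,uv,.5);return b,(a-b)/np.linalg.norm(a-b)
def rw(uv):
    q=cv2.undistortPoints(np.array([[uv]],float),w["intrinsics"],np.array(w["D"],float))[0,0]
    d=R.apply(T[:3,:3]@np.array([*q,1]));return p+R.apply(T[:3,3]),d/np.linalg.norm(d)
for a,b in(((280,209.5),(320,239)),((281,209.5),(320,239)),((280,208),(320,239)),((280,211),(320,239))):
    C1,d1=rs(a);C2,d2=rw(b);s=np.linalg.lstsq(np.c_[d1,-d2],C2-C1,rcond=None)[0]
    P1=C1+s[0]*d1;P2=C2+s[1]*d2;print(a,P1.round(4),P2.round(4),"gap mm",(1000*np.linalg.norm(P1-P2)).round(1),"tool",(1000*R.inv().apply((P1+P2)/2-p)).round(1))
# same for key1 near edge corner: key far corners in wrist
```

```text
(280, 209.5) [ 0.5148 -0.0305  0.0862] [ 0.5223 -0.0266  0.0845] gap mm 8.7 tool [-17.   -4.5   0.9]
(281, 209.5) [ 0.5169 -0.0291  0.0863] [ 0.5223 -0.0264  0.0851] gap mm 6.3 tool [-17.4  -3.4   0.1]
(280, 208) [ 0.514  -0.029   0.0904] [ 0.5223 -0.0248  0.0885] gap mm 9.5 tool [-21.1  -4.8  -0.8]
(280, 211) [ 0.5155 -0.032   0.082 ] [ 0.5224 -0.0285  0.0805] gap mm 7.8 tool [-12.9  -4.1   2.6]
```

No contact yet. The two-view triangulation puts the visible fingertips about 15 mm behind the TCP, so I'll keep going down in guarded steps. Each step is under 6 mm, so it can't cause a fault.

Emit:
{"method": "servo_tool", "body": {"targets": [[0,0,0,0.8,0,0,-1],[0,0,0,1.6,0,0,-1],[0,0,0,2.4,0,0,-1],[0,0,0,3.2,0,0,-1],[0,0,0,4,0,0,-1],[0,0,0,4,0,0,-1],[0,0,0,4,0,0,-1],[0,0,0,4,0,0,-1]]}}

```text
time_s: 11.4
eef_pos: [0.523, -0.0276, 0.0643]
eef_rot: [0.503, 0.497, 0.503, -0.497]
wrist_force: [0.4, 0.4, 0.5]
opening: 0.001
```

```bash
python3 st.py|head -1
python3 - <<'E'
from h import *
from bench import ctrl
c=ctrl.camera("scene");c2=ctrl.camera("wrist")
a=cv2.resize(c["pixels"][185:230,262:307],None,fx=9,fy=9,interpolation=2)
b=cv2.resize(c2["pixels"][190:260,285:355],(405,405),interpolation=2)
cv2.imwrite("pics/p5.png",np.clip(np.hstack([a,b])*1.4,0,255).astype(np.uint8))
print(ctrl.get_obs()["wrist_force"])
E
```

```text
11.4 [ 0.523  -0.0276  0.0643] [0.37 0.37 0.52] [ 0.056  0.012 -0.014]
[-0.73452721 -1.16069096 -0.64261851]
```

View pics/p5.png

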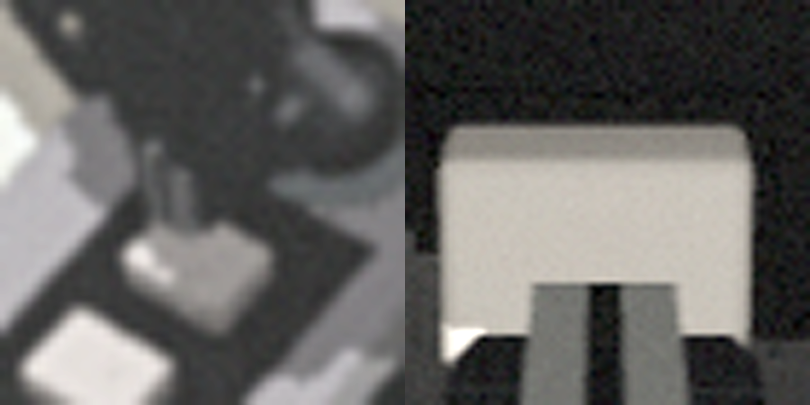

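Emit:
{"method": "servo_tool", "body": {"targets": [[0,0,0,0.7,0,0,-1],[0,0,0,1.4,0,0,-1],[0,0,0,2.1,0,0,-1],[0,0,0,2.8,0,0,-1],[0,0,0,3.5,0,0,-1],[0,0,0,3.5,0,0,-1],[0,0,0,3.5,0,0,-1],[0,0,0,3.5,0,0,-1]]}}

```text
time_s: 12.5
eef_pos: [0.523, -0.0277, 0.0609]
eef_rot: [0.503, 0.497, 0.503, -0.497]
wrist_force: [-0.1, 0.0, -0.5]
opening: 0.001
```

```bash
python3 st.py|head -1
```

```text
12.5 [ 0.523  -0.0277  0.0609] [-0.1   0.02 -0.52] [-0.008  0.013 -0.012]
```

Emit:
{"method": "servo_tool", "body": {"targets": [[0,0,0,0.5,0,0,-1],[0,0,0,1,0,0,-1],[0,0,0,1.5,0,0,-1],[0,0,0,2,0,0,-1],[0,0,0,2,0,0,-1],[0,0,0,2,0,0,-1],[0,0,0,2,0,0,-1],[0,0,0,2,0,0,-1]]}}

```text
time_s: 13.5
eef_pos: [0.523, -0.0276, 0.0589]
eef_rot: [0.503, 0.497, 0.503, -0.497]
wrist_force: [-0.5, -0.4, -0.1]
opening: 0.002
```

```bash
python3 st.py|head -1
python3 - <<'E'
from h import *
from bench import ctrl
c=ctrl.camera("scene");c2=ctrl.camera("wrist")
a=cv2.resize(c["pixels"][185:230,262:307],None,fx=9,fy=9,interpolation=2)
b=cv2.resize(c2["pixels"][190:260,285:355],(405,405),interpolation=2)
cv2.imwrite("pics/p6.png",np.clip(np.hstack([a,b])*1.4,0,255).astype(np.uint8))
for i in range(3):print(ctrl.get_obs()["wrist_force"])
E
```

```text
13.5 [ 0.523  -0.0276  0.0589] [-0.47 -0.39 -0.1 ] [-0.004  0.037 -0.007]
[-0.01314363  0.11375279 -0.96017007]
[-0.01314363  0.11375279 -0.96017007]
[-0.01314363  0.11375279 -0.96017007]
```

View pics/p6.png

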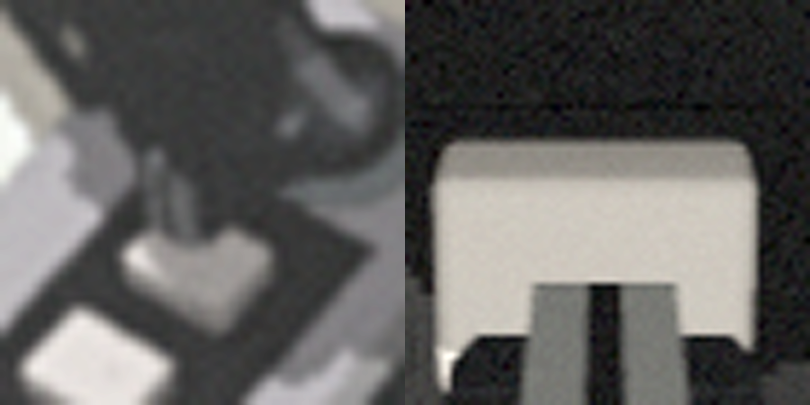

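Emit:
{"method": "servo_tool", "body": {"targets": [[0,0,0,0.6,0,0,-1],[0,0,0,1.2,0,0,-1],[0,0,0,1.8,0,0,-1],[0,0,0,2.4,0,0,-1],[0,0,0,2.5,0,0,-1],[0,0,0,2.5,0,0,-1],[0,0,0,2.5,0,0,-1],[0,0,0,2.5,0,0,-1]]}}

```text
time_s: 14.6
eef_pos: [0.5231, -0.0276, 0.0564]
eef_rot: [0.503, 0.497, 0.503, -0.497]
wrist_force: [0.2, 0.8, 0.2]
opening: -0.002
```

```bash
python3 st.py|head -1
```

```text
14.6 [ 0.5231 -0.0276  0.0564] [0.18 0.77 0.19] [0.021 0.039 0.079]
```

Emit:
{"method": "servo_tool", "body": {"targets": [[0,0,0,0.6,0,0,-1],[0,0,0,1.2,0,0,-1],[0,0,0,1.8,0,0,-1],[0,0,0,2,0,0,-1],[0,0,0,2,0,0,-1],[0,0,0,2,0,0,-1],[0,0,0,2,0,0,-1],[0,0,0,2,0,0,-1]]}}

```text
time_s: 15.6
eef_pos: [0.5231, -0.0276, 0.0544]
eef_rot: [0.503, 0.497, 0.503, -0.497]
wrist_force: [0.6, -0.2, -0.3]
opening: 0.005
```

```bash
python3 st.py|head -1
```

```text
15.6 [ 0.5231 -0.0276  0.0544] [ 0.56 -0.21 -0.26] [-0.017 -0.04   0.019]
```

Emit:
{"method": "servo_tool", "body": {"targets": [[0,0,0,0.6,0,0,-1],[0,0,0,1.2,0,0,-1],[0,0,0,1.8,0,0,-1],[0,0,0,2,0,0,-1],[0,0,0,2,0,0,-1],[0,0,0,2,0,0,-1],[0,0,0,2,0,0,-1],[0,0,0,2,0,0,-1]]}}

```text
time_s: 16.6
eef_pos: [0.5231, -0.0277, 0.0525]
eef_rot: [0.503, 0.497, 0.503, -0.497]
wrist_force: [-0.0, -0.0, -0.1]
opening: -0.003
```

```bash
python3 st.py|head -1
python3 - <<'E'
from h import *
from bench import ctrl
c=ctrl.camera("scene");c2=ctrl.camera("wrist")
a=cv2.resize(c["pixels"][185:230,262:307],None,fx=9,fy=9,interpolation=2)
b=cv2.resize(c2["pixels"][190:260,285:355],(405,405),interpolation=2)
cv2.imwrite("pics/p7.png",np.clip(np.hstack([a,b])*1.4,0,255).astype(np.uint8))
cv2.imwrite("pics/p7w.png",c2["pixels"])
E
```

```text
16.6 [ 0.5231 -0.0277  0.0525] [-0.01 -0.02 -0.12] [ 0.004 -0.049  0.024]
```

View pics/p7.png

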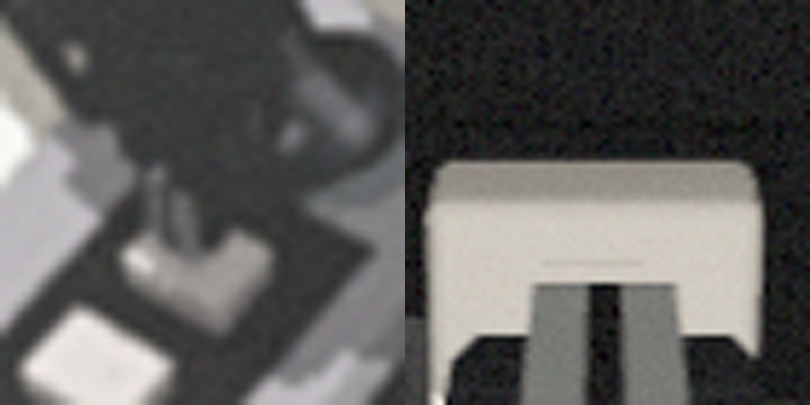

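Emit:
{"method": "servo_tool", "body": {"targets": [[0,0,0,0.6,0,0,-1],[0,0,0,1.2,0,0,-1],[0,0,0,1.8,0,0,-1],[0,0,0,2.4,0,0,-1],[0,0,0,2.5,0,0,-1],[0,0,0,2.5,0,0,-1],[0,0,0,2.5,0,0,-1],[0,0,0,2.5,0,0,-1]]}}

```text
time_s: 17.7
eef_pos: [0.5231, -0.0277, 0.05]
eef_rot: [0.503, 0.497, 0.503, -0.497]
wrist_force: [0.2, -0.1, -0.4]
opening: 0.0
```

```bash
python3 st.py|head -1
```

```text
17.7 [ 0.5231 -0.0277  0.05  ] [ 0.2  -0.11 -0.37] [ 0.018 -0.012  0.026]
```

Emit:
{"method": "servo_tool", "body": {"targets": [[0,0,0,0.6,0,0,-1],[0,0,0,1.2,0,0,-1],[0,0,0,1.8,0,0,-1],[0,0,0,2.4,0,0,-1],[0,0,0,2.5,0,0,-1],[0,0,0,2.5,0,0,-1],[0,0,0,2.5,0,0,-1],[0,0,0,2.5,0,0,-1]]}}

```text
time_s: 18.7
eef_pos: [0.5231, -0.0277, 0.0475]
eef_rot: [0.503, 0.497, 0.503, -0.497]
wrist_force: [-0.3, -0.2, -0.3]
opening: 0.002
```

```bash
python3 st.py|head -1
```

```text
18.7 [ 0.5231 -0.0277  0.0475] [-0.33 -0.19 -0.31] [-0.013  0.028 -0.038]
```

Run:
```python
from h import *
from bench import ctrl
c=ctrl.camera("scene");c2=ctrl.camera("wrist")
a=cv2.resize(c["pixels"][185:230,262:307],None,fx=9,fy=9,interpolation=2)
b=cv2.resize(c2["pixels"][190:260,285:355],(405,405),interpolation=2)
cv2.imwrite("pics/p8.png",np.clip(np.hstack([a,b])*1.4,0,255).astype(np.uint8))
```

```text
(no output)
```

View pics/p8.png

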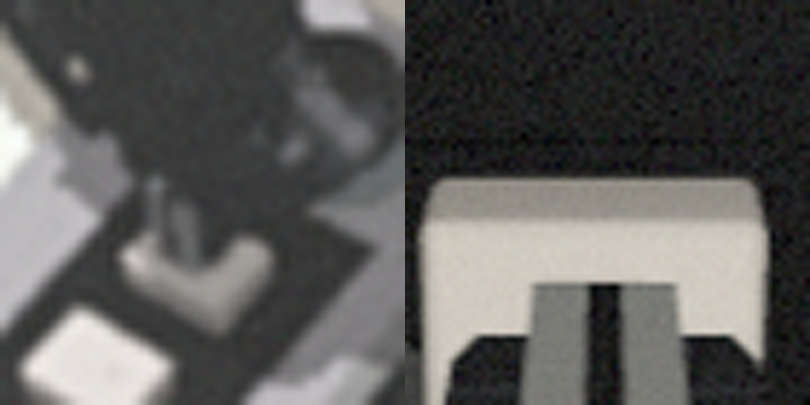

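The wrist camera turns out to look from the dial side. Redoing the sums, the tips sit about 27 mm behind the TCP with a half width of about 7 mm. They should now be just at the key, so I'll take small steps.

Emit:
{"method": "servo_tool", "body": {"targets": [[0,0,0,0.4,0,0,-1],[0,0,0,0.8,0,0,-1],[0,0,0,1.2,0,0,-1],[0,0,0,1.5,0,0,-1],[0,0,0,1.5,0,0,-1],[0,0,0,1.5,0,0,-1],[0,0,0,1.5,0,0,-1],[0,0,0,1.5,0,0,-1]]}}

```text
time_s: 19.8
eef_pos: [0.5231, -0.0277, 0.046]
eef_rot: [0.503, 0.497, 0.503, -0.497]
wrist_force: [1.0, -0.0, 0.3]
opening: 0.002
```

```bash
python3 st.py|head -1
```

```text
19.8 [ 0.5231 -0.0277  0.046 ] [ 1.02 -0.01  0.32] [-0.016  0.049  0.002]
```

Emit:
{"method": "servo_tool", "body": {"targets": [[0,0,0,0.5,0,0,-1],[0,0,0,1,0,0,-1],[0,0,0,1.5,0,0,-1],[0,0,0,2,0,0,-1],[0,0,0,2,0,0,-1],[0,0,0,2,0,0,-1],[0,0,0,2,0,0,-1],[0,0,0,2,0,0,-1]]}}

```text
time_s: 20.8
eef_pos: [0.5232, -0.0277, 0.044]
eef_rot: [0.503, 0.497, 0.503, -0.497]
wrist_force: [-0.9, 0.5, -0.8]
opening: 0.001
```

```bash
python3 st.py|head -1
```

```text
20.8 [ 0.5232 -0.0277  0.044 ] [-0.86  0.48 -0.77] [-0.023 -0.037 -0.017]
```

Emit:
{"method": "servo_tool", "body": {"targets": [[0,0,0,0.5,0,0,-1],[0,0,0,1,0,0,-1],[0,0,0,1.5,0,0,-1],[0,0,0,2,0,0,-1],[0,0,0,2.2,0,0,-1],[0,0,0,2.2,0,0,-1],[0,0,0,2.2,0,0,-1],[0,0,0,2.2,0,0,-1]]}}

```text
time_s: 21.8
eef_pos: [0.5232, -0.0277, 0.0418]
eef_rot: [0.503, 0.497, 0.503, -0.497]
wrist_force: [-1.4, 0.3, 2.2]
opening: 0.004
```

```bash
python3 st.py|head -1
python3 - <<'E'
from h import *
from bench import ctrl
c=ctrl.camera("scene");c2=ctrl.camera("wrist")
a=cv2.resize(c["pixels"][185:230,262:307],None,fx=9,fy=9,interpolation=2)
b=cv2.resize(c2["pixels"][190:260,285:355],(405,405),interpolation=2)
cv2.imwrite("pics/p9.png",np.clip(np.hstack([a,b])*1.4,0,255).astype(np.uint8))
E
```

```text
21.8 [ 0.5232 -0.0277  0.0418] [-1.43  0.31  2.25] [ 0.064  0.128 -0.022]
```

View pics/p9.png

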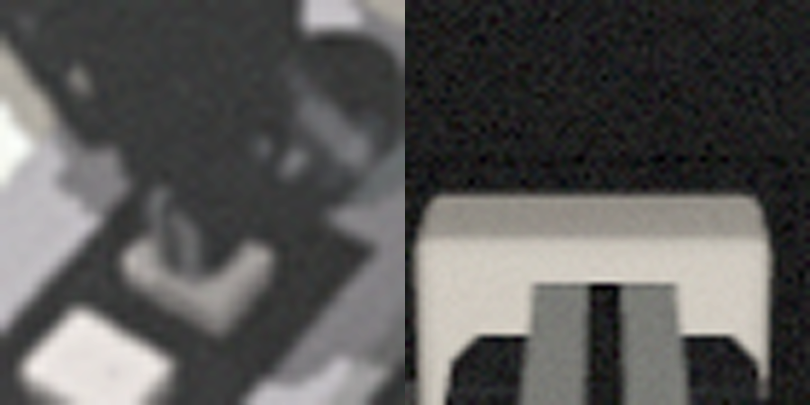

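Contact on key 1: Fz is 2.25 N at TCP z 0.0418. It isn't clear yet whether this key is up or latched, so I'll go to key 2 and probe from higher up.

Emit:
{"method": "servo_tool", "body": {"targets": [[0,0,0,-6,0,0,-1],[0,0,0,-12,0,4,-1],[0,0,0,-12,0,25,-1],[0,0,0,-12,0,46,-1],[0,0,0,-9,0,46,-1],[0,0,0,-6,0,46,-1],[0,0,0,-6,0,46,-1],[0,0,0,-6,0,46,-1]]}}

```text
time_s: 22.9
eef_pos: [0.5236, -0.0731, 0.0478]
eef_rot: [0.503, 0.497, 0.503, -0.497]
wrist_force: [0.6, 1.1, -0.1]
opening: -0.001
```

```bash
python3 st.py|head -1
```

```text
22.9 [ 0.5236 -0.0731  0.0478] [ 0.65  1.14 -0.15] [-0.023  0.001  0.006]
```

Good. Now down 2.8 mm to 0.045.

Emit:
{"method": "servo_tool", "body": {"targets": [[0,0,0,0.7,0,0,-1],[0,0,0,1.4,0,0,-1],[0,0,0,2.1,0,0,-1],[0,0,0,2.8,0,0,-1],[0,0,0,2.8,0,0,-1],[0,0,0,2.8,0,0,-1],[0,0,0,2.8,0,0,-1],[0,0,0,2.8,0,0,-1]]}}

```text
time_s: 23.9
eef_pos: [0.5237, -0.0731, 0.045]
eef_rot: [0.503, 0.497, 0.503, -0.497]
wrist_force: [0.3, -0.4, -0.9]
opening: -0.0
```

```bash
python3 st.py|head -1
```

```text
23.9 [ 0.5237 -0.0731  0.045 ] [ 0.32 -0.36 -0.93] [ 0.022 -0.038 -0.026]
```

Emit:
{"method": "servo_tool", "body": {"targets": [[0,0,0,0.8,0,0,-1],[0,0,0,1.6,0,0,-1],[0,0,0,2.4,0,0,-1],[0,0,0,3.2,0,0,-1],[0,0,0,3.5,0,0,-1],[0,0,0,3.5,0,0,-1],[0,0,0,3.5,0,0,-1],[0,0,0,3.5,0,0,-1]]}}

```text
time_s: 24.9
eef_pos: [0.5237, -0.0731, 0.0416]
eef_rot: [0.503, 0.497, 0.503, -0.497]
wrist_force: [-1.3, -0.6, 3.4]
opening: 0.001
```

```bash
python3 st.py|head -1
```

```text
24.9 [ 0.5237 -0.0731  0.0416] [-1.27 -0.56  3.4 ] [0.118 0.237 0.038]
```

Keys 1 and 2 touch at the same height, so both are up. On to key 3 at the same depth.

Emit:
{"method": "servo_tool", "body": {"targets": [[0,0,0,-7,0,0,-1],[0,0,0,-7,0,23,-1],[0,0,0,-7,0,46,-1],[0,0,0,-6,0,46,-1],[0,0,0,-3,0,46,-1],[0,0,0,-1,0,46,-1],[0,0,0,-0.2,0,46,-1],[0,0,0,-0.2,0,46,-1]]}}

```text
time_s: 25.9
eef_pos: [0.524, -0.1184, 0.0417]
eef_rot: [0.503, 0.497, 0.503, -0.497]
wrist_force: [-1.8, 2.2, 2.5]
opening: -0.001
```

```bash
python3 st.py|head -1
```

```text
25.9 [ 0.524  -0.1184  0.0417] [-1.77  2.21  2.51] [ 0.22   0.194 -0.012]
```

Emit:
{"method": "servo_tool", "body": {"targets": [[0,0,0,-7,0,0,-1],[0,0,0,-7,0,23,-1],[0,0,0,-7,0,46,-1],[0,0,0,-6,0,47,-1],[0,0,0,-3,0,47,-1],[0,0,0,-1,0,47,-1],[0,0,0,0.3,0,47,-1],[0,0,0,0.3,0,47,-1]]}}

```text
time_s: 26.9
eef_pos: [0.5245, -0.165, 0.0412]
eef_rot: [0.503, 0.497, 0.504, -0.496]
wrist_force: [1.4, 0.3, 0.6]
opening: -0.0
```

```bash
python3 st.py|head -1
```

```text
26.9 [ 0.5245 -0.165   0.0412] [1.43 0.33 0.58] [-0.007 -0.035 -0.026]
```

Key 4 gives nothing at the height where the others touched, so it is the low one. I'll tap it lightly first.

Emit:
{"method": "servo_tool", "body": {"targets": [[0,0,0,1,0,0,-1],[0,0,0,2,0,0,-1],[0,0,0,2.6,0,0,-1],[0,0,0,3,0,0,-1],[0,0,0,3.3,0,0,-1],[0,0,0,3.3,0,0,-1],[0,0,0,3.3,0,0,-1],[0,0,0,3.3,0,0,-1]]}}

```text
time_s: 27.9
eef_pos: [0.5246, -0.1649, 0.0384]
eef_rot: [0.503, 0.497, 0.504, -0.496]
wrist_force: [-2.2, 1.9, 5.6]
opening: 0.002
```

```bash
python3 st.py|head -1
```

```text
27.9 [ 0.5246 -0.1649  0.0384] [-2.23  1.91  5.56] [0.325 0.33  0.037]
```

Emit:
{"method": "servo_tool", "body": {"targets": [[0,0,0,1,0,0,-1],[0,0,0,2,0,0,-1],[0,0,0,3,0,0,-1],[0,0,0,4,0,0,-1],[0,0,0,4.7,0,0,-1],[0,0,0,4.7,0,0,-1],[0,0,0,4.7,0,0,-1],[0,0,0,4.7,0,0,-1]]}}

```text
time_s: 28.9
eef_pos: [0.5247, -0.1649, 0.0345]
eef_rot: [0.503, 0.497, 0.504, -0.496]
wrist_force: [-3.5, 1.4, 9.1]
opening: -0.003
```

```bash
python3 st.py|head -1
```

```text
28.9 [ 0.5247 -0.1649  0.0345] [-3.52  1.37  9.11] [ 0.337  0.623 -0.012]
```

Emit:
{"method": "servo_tool", "body": {"targets": [[0,0,0,-3,0,0,-1],[0,0,0,-10,0,0,-1],[0,0,0,-30,0,0,-1],[0,0,0,-70,0,0,-1],[0,0,0,-110,-40,0,-1],[0,0,0,-150,-80,0,-1],[0,0,0,-170,-130,0,-1],[0,0,0,-170,-160,0,-1]]}}

```text
time_s: 29.9
eef_pos: [0.364, -0.1679, 0.2063]
eef_rot: [0.505, 0.497, 0.502, -0.497]
wrist_force: [-0.3, -0.5, 0.2]
opening: 0.001
```

```bash
python3 st.py|head -1
python3 - <<'E'
from h import *
from bench import ctrl
c=ctrl.camera("scene");c0=pickle.load(open("cams.pkl","rb"))["scene"]
z=[cv2.resize(k["pixels"][185:275,230:315],None,fx=4.5,fy=4.5,interpolation=2) for k in(c0,c)]
cv2.imwrite("pics/f.png",np.hstack(z));cv2.imwrite("pics/ff.png",c["pixels"])
for k in(c0,c):
    for ce,s in keys(k,(232,200,302,270),150): print(ce.round(2),s[4])
E
```

```text
29.9 [ 0.364  -0.1679  0.2063] [-0.3  -0.47  0.19] [-0.068  0.01  -0.039]
[243.23 211.84] 651
[283.59 212.79] 70
[272.07 225.39] 76
[260.53 238.61] 83
[248.63 253.31] 91
[238.24 201.81] 67
[283.39 212.75] 77
[272.32 225.51] 84
[260.44 238.58] 91
[248.47 252.44] 97
```

View pics/f.png

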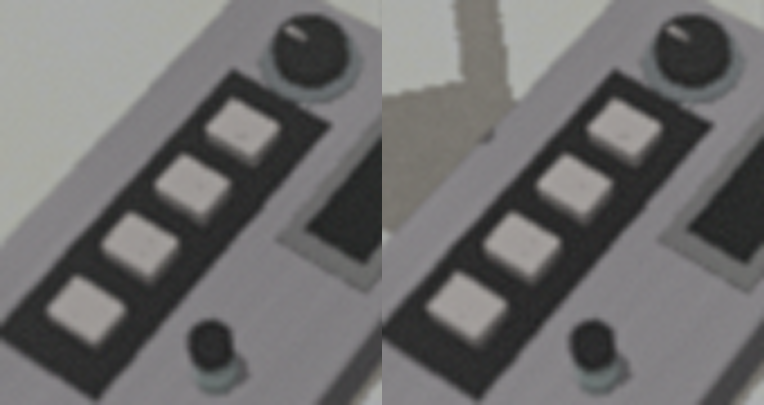

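View pics/ff.png

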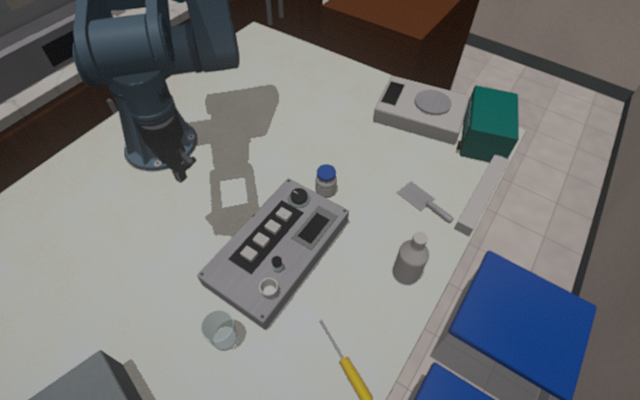

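Key 4's top moved up 0.87 px in the scene view, about 4 mm. The other three moved no more than 0.3 px, and the glassware and jar look unmoved. Everything is clear, so I'm handing in.

```bash
python3 -c "
from bench import ctrl
o=ctrl.get_obs();print(o['time_s'],o['wrist_force'])
print(ctrl.hand_in())"
```

```text
29.95 [ 1.985378    1.07927618 -1.10597915]
the job is handed in; nothing more can be done
None
```

The latched key was the fourth one, farthest from the dial. I tapped all four keys in order from the dial, pressed only that one, and handed the job in at about 30 s.

| Key | Contact height (TCP z) | Force | Finding |
|---|---|---|---|
| 1 (by the dial) | 0.0418 m | 2.3 N | up |
| 2 | 0.0416 m | 3.4 N | up |
| 3 | 0.0417 m | 2.5 N | up |
| 4 | nothing at 0.0412 m, touched at 0.0384 m | 5.6 N | latched, about 4 mm lower |

I then pressed key 4 a further 3.9 mm, which read 9.1 N at the bottom, and backed the arm away.

**Last checks:** In the scene camera key 4's top rose 0.87 px, about 4 mm, and now looks level with the others. The other three shifted by at most 0.3 px. The vial, crucible, beaker and jar look unmoved by eye. I did not measure their positions.

**What disagreed:**
- **Fingertip height:** the shut fingertips met the keys about 32 mm higher than the reported TCP. My image estimate of that gap was about 27 mm. The first tap therefore took about 20 s of small downward steps.
- **Key 4 tap:** it read 5.6 N, slightly above the 5.2 N at which a latched key starts to yield, and firmer than I intended. It stayed well below the 8 to 9 N that unlatches it.
- **Force at hand-in:** the wrist force read about 2.5 N in total with the arm in free air, just after the fast retreat. The reading moments before was about 0.6 N. I took it as motion and noise.

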